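# Draw a sprung gauge rod out to its set length and hold it

### The arm

A 6-joint arm with a two-finger parallel gripper is mounted at the origin on a cart in front of the work surface, level with it; the furniture and walls round the work are solid. World frame = base frame: x ahead of the robot, y to its left, z up, the work surface at z = 0. Lengths are in mm, angles in rad, forces in N, time in s.
With the tool pointing down it reaches from about 375 to 925 mm from the base axis. Payload 5.7 kg.
Tool frame: the origin (TCP) lies midway between the tips of the shut fingers; the grasp point (between the pads) lies 19 mm behind it; z points along the fingers, y is the line along which they close (so a half turn about z gives the same grasp; the last joint's range is limited). The gripper opens to 85 mm and grips with 20 to 120 N. Pads are 22 mm wide; open, the fingers measure 114 mm over their backs; the gripper's body (76 mm by 85 mm) begins 54 mm behind the grasp point. The pads swing forward as they close: fully open they stand 13 mm farther back than shut.
Start: joints at [-1.443, 0.359, 1.51, -0, 1.272, -0.115], TCP at [144.239, -582.373, 231.267] pointing down, gripper open.
Joint ranges: [-2.97, 2.97], [-1.01, 2.36], [0.21, 2.38], [-0.96, 4.11], [0.2, 2.71], [-2.98, 2.98]. Speed limits (rad/s): [2.39, 2.39, 3.14, 3.14, 3.14, 3.14].

### API

Orientations are given as [roll, pitch, yaw] about the fixed x, y, z axes, in that order (R = Rz(yaw) Ry(pitch) Rx(roll)).
In Python, from rig import bot, eyes, spot_in, outline_of gives the robot as it stands.
- The arm moves only by the tool send_rows, never from a script. Its argument "increments" is a list of rows, each an object with "jaw": the gripper command: -1 is shut, 1 is fully open, values between are in proportion; "dp": the shift along the tool's x, y, z normalised to -1 to 1, where 1 is 600 mm, a list of three; "rotation": the turn, a rotation vector about the tool's x, y, z normalised to -1 to 1, where 1 is 60 degrees, a list of three. In form: [{"jaw": jaw, "dp": [dx, dy, dz], "rotation": [wx, wy, wz]}, ...]. A call has 1 to 8 rows; each row is the pose to reach, as a shift and turn from the pose commanded when the call began, along the tool's axes at that moment; what a row does not reach only later rows make up. A row lasts 1/10 s, in which the tool goes at most 50 mm and 8.59 degrees, less where a joint would pass 70% of its speed; a pose out of reach is approached as far as the arm can. A call with a number of a shift or a turn outside -1 to 1 is refused whole. A call with a gripper value outside its range is refused whole. The fingers move at their own pace and stop on an object; "grip_force" is the grip in N (left out, the last holds). Time passes only in rows, so rows that repeat a pose let the fingers close. It gives the time, the measured TCP pose, the force, the opening and the grip force at its end, in the units of the state.
- bot.sense(): the state, without advancing time (a new reading comes with each control period).
- eyes.capture(name): name is "scene" or "top" or "wrist"; returns the picture (420x560x3 uint8, blue, green, red); there is no depth.
- eyes.camera_params(name): a dict with "mtx" (3x3 intrinsics, pixels), "rvec" (rotation vector, rad) and "tvec" (3), from world to camera coordinates, as OpenCV has them; the wrist camera has in their place "T_tool_cam" (4x4, takes a point from camera to tool coordinates, whose origin is the TCP and whose axes are the flange's). Camera axes: x right, y down, z forward; pixel columns grow to the right and rows downward; lengths in mm; the calibration is good to about 2 mm. A picture is of the moment at which its call begins: read the wrist's pose just before it. camera_params takes no time and is no camera call.
- bot.hand_in(): hands the job in; it is judged then, once.
Trained networks look in the newest picture that a camera, given by its name, has taken for a name from the list of things; names that differ only in an ending like _2 or _b are one class to them, and where a whole thing is asked for, a point or a joint stands for the part that bears it (a point fixed in the world has none). Each returns a list of dicts, best first, with "conf" (0 to 1); they miss things now and then, are a little off and sometimes report something else, mostly with a low value. They report only what shows in the picture. A call takes as long as a camera call. They do not tell look-alikes from the thing itself.
- spot_in(camera, label): "centre" ([column, row] in pixels, amid what is visible of it).
- outline_of(camera, label): "mask" (420x560 bool, what is visible of it) and "centre" ([column, row] in pixels, amid what is visible of it).
The state is a dict: "clock": time; "joints": joint angles; "joint_velocities": joint speeds; "joint_efforts": joint torques, N m; "tcp_pos": TCP position; "ee_rot": TCP orientation; "force": force on the tool from outside, world axes, zero at the start; "ft_torque": the same for the moment, N m; "finger_gap": opening from 0.0 (shut) to 1.0 (fully open); "grip_force": force on a finger pad.
Only numpy, scipy, OpenCV 4.12 (cv2) and the standard library are available. Lean on these libraries where they do the work, as an engineer would, in place of code of your own. Each camera call takes 0.05 s, during which the arm holds its last target. There are 200 camera calls.

### The job

Take the small bench gauge's black knob in the fingers, with a light grip, and draw its sprung rod straight out, slowly, until the pointer on top of the barrel stands in line with the two upright blades of the metal rider that marks the set length. Do not draw it more than a centimetre past the rider, do not let it snap back, and leave the rider and the things lying about where they are. Hold it steady at the mark for a couple of seconds and finish while still holding it there: do not let go.

Things in the scene. Friction and masses are not known exactly. Their poses are not given: they have to be found in the camera images.
- gauge: Bench gauge fixed to the desk, may stand turned: dark foot plate 170 x 80 x 10 mm (x -77 to 93) under a slotted aluminium barrel 135 x 34 mm, axis 70 mm and top 88 mm above the desk, front end at x = -66 mm. Origin on the desk under the barrel; z up, x along the barrel: the knob is at the -x end and the rod is drawn out along -x, level.
- knob: Black knob on the rod, axis along gauge x: neck 20 mm in diameter, 40 mm long (gauge x -78 to -118 mm, rod home), then a flange 34 mm in diameter, 6 mm thick, so fingers cannot slip off. Bare 10 mm rod behind it. Origin and axes equal the gauge's with the rod home, moving with the rod. Light grip only: contact forces of both fingers on it, added up, stay under 120 N (60 N a finger).
- knob_grip (a point): Middle of the knob's neck, on its axis: the point to grip, from above, with the fingers closing across the rod (along the gauge's y). 98 mm in front (-x) of the gauge's origin with the rod home, 70 mm above the desk. Axes as the gauge's.
- plunger (a joint): How far the rod is drawn out, m: 0 home, 0.095 at its end stop. An inner spring always pulls it home with about 3 N at 0, growing by 0.6 N per 10 mm (about 7.5 N at 75 mm); hardly any friction.
- pointer (a point): Top centre of the pointer: thin dark blade (2 mm thick, 17 mm wide across the barrel) standing up through the slot in the barrel's top, 101 mm above the desk; fixed to the rod, moves exactly as far as the knob. At gauge x = +50 mm with the rod home. Axes as the gauge's.
- rider_mark (a point): Length mark: midway between the two upright blades (each 2.5 mm thick, 9 mm wide, top 102 mm above the desk) of the steel rider, a clip 10 mm long astride the barrel with a thumb screw at +y, held by 4 N of friction. It sits 35 to 75 mm nearer the knob than the pointer at home. Length to draw = pointer's gauge x minus rider's gauge x; at the mark the pointer is in line with the blades.
- tweezers: Bystander, loose: steel tweezers 133 x 20 x 9 mm lying flat beside the gauge; origin centre of its underside.
- plug_gauge: Bystander, loose: cylindrical plug gauge 113 x 18 x 18 mm lying beside the gauge; origin centre of its underside.
- loose_housing: Bystander, loose: black lens housing 63 x 91 x 22 mm with a round bore, lying flat beside the gauge; origin centre of its underside.
There are look-alikes about, which are no part of the job. What is meant by the gauge is not purple, and is the smaller of those in its own colour.

How it is judged (in metres and radians):
On the way, in this order (a step that is already met when the one before it is completed fails the run):
1. the fingers hold the knob with the rod still (nearly) home (contact force between knob and the fingers above 1 N and value of joint plunger below 0.015 m), for 0.1 s.
2. the fingers have drawn the rod to the rider, pointer within 4 mm of it, and keep it there for 1.5 s (contact force between knob and the fingers above 1 N and x of pointer in the frame of rider_mark between -0.004 and 0.004 m), for 1.5 s.
At the end, for the whole second after the job is handed in: The fingers still hold the knob (contact force over 1 N), the pointer stands within 4 mm of the rider's line along the barrel, the rod is at rest (under 10 mm/s), the rider has not shifted by 3 mm and no bystander by 30 mm (all of step 2 and linear speed of knob below 0.01 m/s and distance of each of tweezers, plug_gauge, loose_housing from where it was at the start of the episode below 0.03 m and distance of rider_mark from where it was at the start of the episode below 0.003 m); the arm keeps its last pose, push and grip.
It fails at once if the knob squeezed too hard: finger contact force on it over 120 N, both fingers added up (contact force between knob and the fingers above 120 N).
It fails at once if the rod drawn more than 12 mm past the rider (x of pointer in the frame of rider_mark below -0.012 m).
It fails at once if the rod jerked or let snap back: knob faster than 0.35 m/s (linear speed of knob above 0.35 m/s).
It fails at once if the rider shifted by more than 4 mm (distance of rider_mark from where it was at the start of the episode above 0.004 m).
It fails at once if a bystander (tweezers, plug gauge, loose housing) knocked away by more than 40 mm (distance of any of tweezers, plug_gauge, loose_housing from where it was at the start of the episode above 0.04 m).
It also fails if it takes over 40 s, if anything falls off the work surface, if the arm or the gripper's body presses on something with over 40 N, if the wrist force passes 120 N, or if a joint passes its speed limit or range.

## Working session

There is one attempt and no reset: what is moved stays moved. The work goes in short steps, Python scripts to look and compute and a tool call to move; the robot and the scene stay as the last step left them, time stands still between calls to the robot, and variables do not carry over. Pictures are saved under pics/ and viewed, at most 10 in all, crops included, and the job is handed in when it is done.

Besides the shell and the picture viewer there is one more tool, called after ">>>" as name(argument=value, ...) on one line, values as JSON. send_rows: Moves the arm, as the interface text tells. Its arguments: {"type":"object","properties":{"increments":{"type":"array"},"grip_force":{"type":"number"}},"required":["increments"]}

```bash
mkdir -p pics
python3 - <<'E'
from rig import bot,eyes,spot_in,outline_of
import cv2
for c in("scene","top"):
    im=eyes.capture(c); cv2.imwrite(f"pics/{c}0.png",im)
    for l in("gauge","knob","pointer","rider_mark","tweezers","plug_gauge","loose_housing"):
        try: print(c,l,[(round(d["conf"],2),[int(x) for x in d["centre"]]) for d in spot_in(c,l)])
        except Exception as e: print(c,l,e)
s=bot.sense(); print(s["tcp_pos"],s["ee_rot"],s["clock"])
E
```

```text
scene gauge [(0.79, [295, 301]), (0.62, [272, 213])]
scene knob [(0.77, [336, 310]), (0.71, [298, 217]), (0.63, [431, 192])]
scene pointer [(0.93, [435, 193]), (0.7, [302, 217]), (0.64, [337, 310])]
scene rider_mark [(0.43, [257, 197])]
scene tweezers [(0.56, [240, 247])]
scene plug_gauge [(0.77, [233, 261]), (0.57, [260, 196]), (0.42, [300, 216]), (0.24, [272, 213])]
scene loose_housing [(0.76, [297, 187])]
top gauge [(0.97, [393, 289]), (0.87, [210, 275]), (0.72, [303, 195])]
top knob [(0.93, [395, 349]), (0.81, [297, 229]), (0.63, [204, 326])]
top pointer [(0.84, [296, 231]), (0.79, [393, 354]), (0.72, [204, 321])]
top rider_mark [(0.48, [204, 253]), (0.41, [299, 185])]
top tweezers [(0.7, [252, 190])]
top plug_gauge [(0.84, [230, 200])]
top loose_housing [(0.76, [369, 196]), (0.6, [299, 186])]
[ 144.23707636 -582.37319536  231.28887438] [-3.14150937e+00 -1.56199677e-05  2.42805329e-01] 0.8
```

View pics/scene0.png

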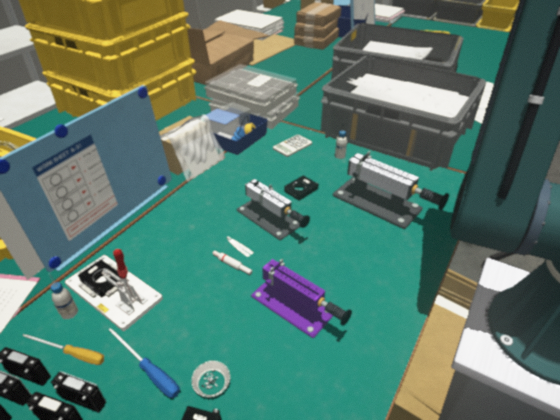

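View pics/top0.png

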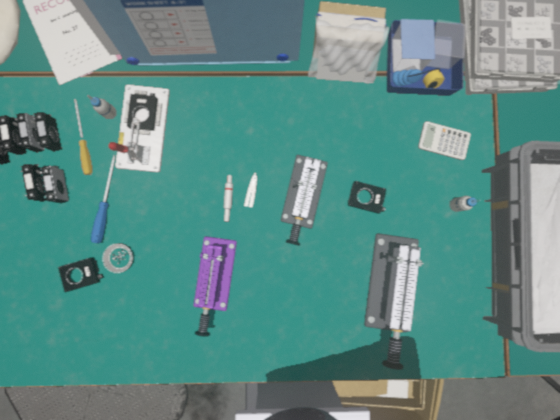

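Candidates for the gauge in the top view: the purple one (210,275), which is excluded, the large grey one (393,289), and the small grey one (303,195). I choose the small grey one. Next I check it in a close crop.

```bash
cat > h.py <<'E'
import numpy as np,cv2
from rig import eyes
def ray(c,uv,z):
    p=eyes.camera_params(c); R=cv2.Rodrigues(np.array(p["rvec"],float))[0]; t=np.array(p["tvec"],float).ravel()
    d=R.T@np.linalg.inv(np.array(p["mtx"]))@[uv[0],uv[1],1]; C=-R.T@t
    return C+d*(z-C[2])/d[2]
def proj(c,P):
    p=eyes.camera_params(c)
    return cv2.projectPoints(np.array(P,float).reshape(-1,3),np.array(p["rvec"],float),np.array(p["tvec"],float),np.array(p["mtx"],float),None)[0].reshape(-1,2)
E
python3 - <<'E'
from h import *
im=cv2.imread("pics/top0.png")
cv2.imwrite("pics/crop0.png",cv2.resize(im[145:255,240:400],None,fx=5,fy=5,interpolation=cv2.INTER_CUBIC))
for uv,z in(((297,229),70),((303,195),88),((295,242),70),((312,160),88)): print(uv,ray("top",uv,z).round(1))
E
```

```text
(297, 229) [580.6  12.1  70. ]
(303, 195) [656.2  -1.4  88. ]
(295, 242) [551.1  17.1  70. ]
(312, 160) [735.5 -22.8  88. ]
```

View pics/crop0.png

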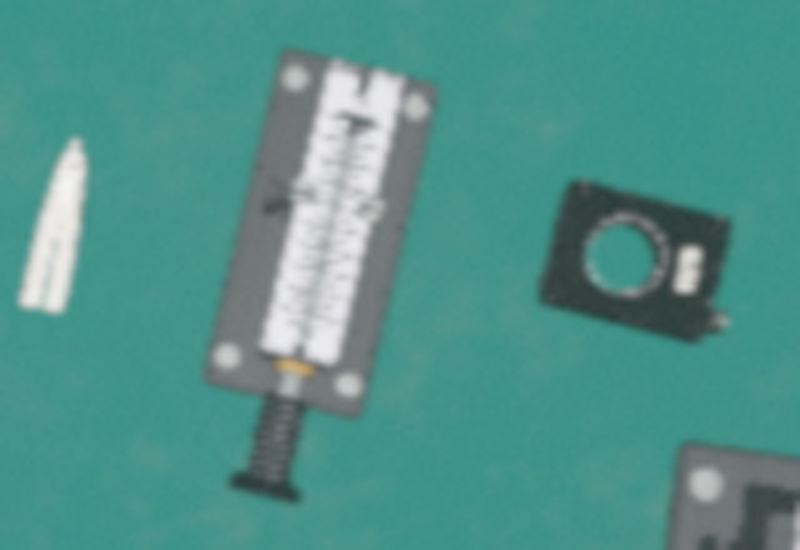

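The crop shows the small grey gauge. Its plate corners are at crop (285,48), (437,88), (362,417) and (205,378), the knob flange is at (265,488), the pointer at about (357,122), and the rider blades at about (302,190) and (375,208). I fit the pose from these.

Run:
```python
from h import *
from scipy.optimize import least_squares
f=lambda c:np.array([240+(c[0]-2)/5,145+(c[1]-2)/5])
# gauge +y is world +y = image left
obs=[((285,48),(93,40,10)),((437,88),(93,-40,10)),((362,417),(-77,-40,10)),((205,378),(-77,40,10)),((265,490),(-121,0,70)),((357,122),(50,0,101)),((298,362),(-66,0,70))]
px=np.array([f(o[0]) for o in obs]); M=np.array([o[1] for o in obs],float)
def W(p,M): c,s=np.cos(p[2]),np.sin(p[2]); return np.c_[p[0]+c*M[:,0]-s*M[:,1],p[1]+s*M[:,0]+c*M[:,1],M[:,2]]
r=least_squares(lambda p:(proj("top",W(p,M))-px).ravel(),[655,-1,-.21],loss="soft_l1")
print(r.x,(proj("top",W(r.x,M))-px).round(2).tolist())
x,y,a=r.x;g=W(r.x,np.array([[-98,0,70.]]));print("grip",g)
R=np.array([[np.cos(a),np.sin(a)],[-np.sin(a),np.cos(a)]])
for n,c,z in(("ptr",(357,122),101),("ra",(302,190),101),("rb",(375,208),101)): print(n,R@(ray("top",f(c),z)[:2]-[x,y]))
```

```text
[ 6.67020657e+02 -7.64179290e+00 -2.47164761e-01] [[-0.29, -0.8], [1.08, -1.08], [0.13, 0.67], [-0.62, 0.7], [0.25, 0.05], [0.32, -1.2], [-0.73, 2.12]]
grip [[571.99887981  16.33448236  70.        ]]
ptr [47.20983199  0.06189527]
ra [11.76494063 16.79347275]
rb [ 11.63341691 -16.57063226]
```

Run:
```python
from h import *
from rig import bot
p=eyes.camera_params("wrist"); print(np.round(p["T_tool_cam"],3),np.round(p["mtx"],1))
s=bot.sense();t=s["tcp_pos"];a=s["ee_rot"][2]
T=np.array([572,16.3,231]);d=T-t
c,sn=np.cos(a),np.sin(a)
print(np.array([c*d[0]+sn*d[1],sn*d[0]-c*d[1],-d[2]])/600, -(-.247-a)/(np.pi/3),s["clock"])
```

```text
[[ 0.00000e+00 -9.62000e-01 -2.74000e-01  6.90320e+01]
 [ 1.00000e+00  0.00000e+00  1.00000e-03  1.60900e+00]
 [-0.00000e+00 -2.74000e-01  9.62000e-01 -1.42798e+02]
 [ 0.00000e+00  0.00000e+00  0.00000e+00  1.00000e+00]] [[314.8   0.  277.1]
 [  0.  314.8 214. ]
 [  0.    0.    1. ]]
[ 9.31920762e-01 -7.97111527e-01  4.81457297e-04] 0.4677296351044415 0.8
```

>>> send_rows(increments=[{"jaw":1,"dp":[0.5,-0.375,0],"rotation":[0,0,0]},{"jaw":1,"dp":[0.5,-0.375,0],"rotation":[0,0,0]},{"jaw":1,"dp":[0.5,-0.375,0],"rotation":[0,0,0]},{"jaw":1,"dp":[0.5,-0.375,0],"rotation":[0,0,0]},{"jaw":1,"dp":[0.5,-0.375,0],"rotation":[0,0,0]},{"jaw":1,"dp":[0.5,-0.375,0],"rotation":[0,0,0]},{"jaw":1,"dp":[0.5,-0.375,0],"rotation":[0,0,0]},{"jaw":1,"dp":[0.5,-0.375,0],"rotation":[0,0,0]}], grip_force=20)

```text
clock: 1.6
tcp_pos: [383.0, -288.7, 231.5]
ee_rot: [-3.141, -0.001, 0.245]
force: [-0.2, 0.2, -0.1]
finger_gap: 0.996
grip_force: 0.0
```

>>> send_rows(increments=[{"jaw":1,"dp":[0.513,-0.372,0],"rotation":[0,0,0.468]},{"jaw":1,"dp":[0.513,-0.372,0],"rotation":[0,0,0.468]},{"jaw":1,"dp":[0.513,-0.372,0],"rotation":[0,0,0.468]},{"jaw":1,"dp":[0.513,-0.372,0],"rotation":[0,0,0.468]},{"jaw":1,"dp":[0.513,-0.372,0],"rotation":[0,0,0.468]},{"jaw":1,"dp":[0.513,-0.372,0],"rotation":[0,0,0.468]},{"jaw":1,"dp":[0.513,-0.372,0],"rotation":[0,0,0.468]},{"jaw":1,"dp":[0.513,-0.372,0],"rotation":[0,0,0.468]}])

```text
clock: 2.4
tcp_pos: [627.6, 0.7, 231.5]
ee_rot: [3.142, -0.0, -0.247]
force: [0.8, -0.1, 0.1]
finger_gap: 1.001
grip_force: 0.0
```

>>> send_rows(increments=[{"jaw":1,"dp":[0,0,0],"rotation":[0,0,0]},{"jaw":1,"dp":[0,0,0],"rotation":[0,0,0]}])

```text
clock: 2.6
tcp_pos: [626.7, -0.2, 230.9]
ee_rot: [3.141, 0.001, -0.245]
force: [0.1, -0.5, 0.4]
finger_gap: 0.999
grip_force: 0.0
```

Run:
```python
from h import *
from rig import bot
s=bot.sense(); print(s["tcp_pos"],s["ee_rot"])
np.savez("w1.npz",t=s["tcp_pos"],r=s["ee_rot"])
im=eyes.capture("wrist"); cv2.imwrite("pics/w1.png",im)
cv2.imwrite("pics/w1v.png",cv2.resize(im,None,fx=1.42,fy=1.42,interpolation=cv2.INTER_CUBIC))
```

```text
[ 6.26677344e+02 -1.96562451e-01  2.30897048e+02] [ 3.14123524e+00  6.25332441e-04 -2.44819618e-01]
```

View pics/w1v.png

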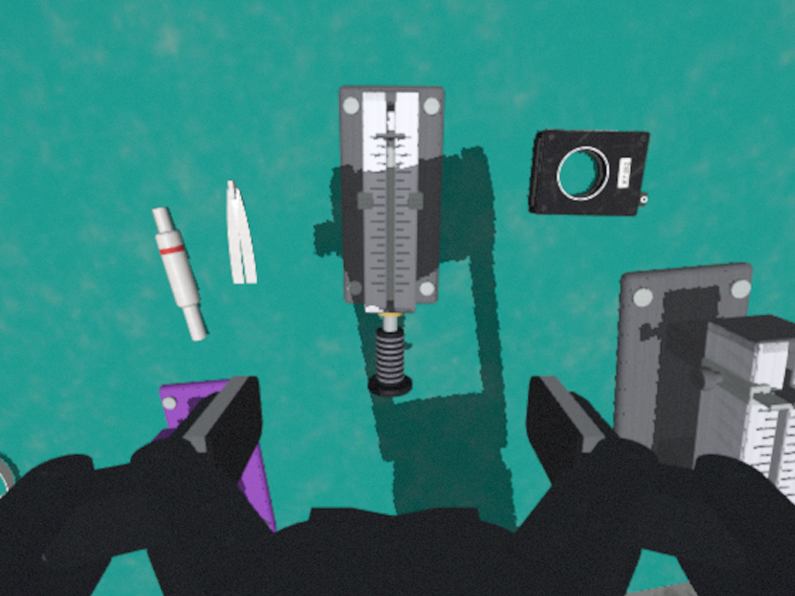

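The wrist view shows the small grey gauge nearly aligned with the tool: pointer at (390,136), rider blades at (366,201) and (416,201), flange at (390,385). I enlarge the barrel to measure more finely.

Run:
```python
import cv2
im=cv2.imread("pics/w1.png"); cv2.imwrite("pics/w1c.png",cv2.resize(im[55:155,230:320],None,fx=6,fy=6,interpolation=cv2.INTER_CUBIC))
```

```text
(no output)
```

View pics/w1c.png

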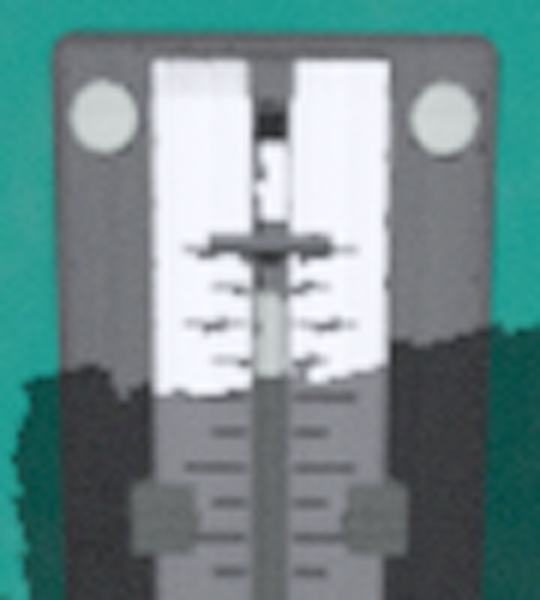

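```bash
cat >> h.py <<'E'
from scipy.spatial.transform import Rotation as Ro
def wray(t,r,uv,z):
    p=eyes.camera_params("wrist");T=np.eye(4);T[:3,:3]=Ro.from_euler("xyz",r).as_matrix();T[:3,3]=t
    T=T@np.array(p["T_tool_cam"]); d=T[:3,:3]@np.linalg.inv(np.array(p["mtx"]))@[uv[0],uv[1],1]
    return T[:3,3]+d*(z-T[2,3])/d[2]
E
python3 - <<'E'
from h import *
w=np.load("w1.npz");t,r=w["t"],w["r"]
f=lambda c:(230+(c[0]-2.5)/6,55+(c[1]-2.5)/6); v=lambda c:((c[0]-.2)/1.42,(c[1]-.2)/1.42)
P={n:wray(t,r,uv,z) for n,uv,z in(("ptr",f((270,241)),101),("ra90",f((165,517)),90),("rb90",f((376,517)),90),("ra102",f((165,517)),102),("rb102",f((376,517)),102),("flange",v((390,383)),70),("c1",v((340,87)),10),("c2",v((444,87)),10),("c3",v((437,303)),10),("c4",v((344,303)),10),("end",f((270,57)),88),("neck",v((390,355)),70))}
for k in P: print(k,P[k].round(1))
m=(P["c1"]+P["c2"])/2-(P["c3"]+P["c4"])/2; a=np.arctan2(m[1],m[0]); 
k=P["ptr"]-P["flange"]; print("yaw",a,np.arctan2(k[1],k[0]),"len",np.hypot(*m[:2]),np.hypot(*k[:2]))
a=np.arctan2(k[1],k[0]);u=np.array([np.cos(a),np.sin(a)])
for n in P: print(n,(u@(P[n]-P["ptr"])[:2]+50).round(2),np.round(np.array([-u[1],u[0]])@(P[n]-P["ptr"])[:2],2))
im=cv2.imread("pics/w1.png").astype(int).sum(2)/3
print(im[92:100,276].round(),im[80:105][:,[266,286]].mean(1).round()); 
for c in(252,257,262,287,293,297): print(c,im[130:152,c].round().astype(int))
E
```

```text
ptr [716.9 -22.4 101. ]
ra90 [684.8   1.6  90. ]
rb90 [677.3 -28.4  90. ]
ra102 [685.2   0.7 102. ]
rb102 [678. -28. 102.]
flange [551.5  19.5  70. ]
c1 [765.8   4.3  10. ]
c2 [747.1 -70.7  10. ]
c3 [585.5 -29.6  10. ]
c4 [604.5  46.7  10. ]
end [741.2 -28.4  88. ]
neck [573.2  14.   70. ]
yaw -0.25299509158476147 -0.24824295450606304 len 166.77114844935082 170.66197800033495
ptr 50.0 0.0
ra90 12.94 15.39
rb90 13.06 -15.51
ra102 13.53 14.66
rb102 13.65 -14.93
flange -120.66 -0.0
c1 90.82 37.9
c2 91.14 -39.36
c3 -75.65 -39.24
c4 -75.93 39.37
end 75.01 0.13
neck -98.28 0.04
[125. 125. 126. 127. 103.  65.  80. 109.] [249. 248. 249. 248. 248. 249. 248. 248. 248. 248. 249. 248. 249. 237.
 206. 181. 146. 194. 240. 249. 248. 243. 223. 233. 248.]
252 [ 57  60  59  58  63  79  92 102 100 100  97  96  96  96  94  95  90  77
  58  60  58  60]
257 [136 138 138 138 137 125 108 110 110 106 109 107 107 104 106 108 108 120
 134 136 134 134]
262 [140 140 109 116 141 134 126 125 123 120 116 106 108 105  97 111 125 133
 141 139 139 138]
287 [141 141 112 107 136 137 133 130 132 129 112  99 103 107  98 109 130 135
 138 138 140 140]
293 [122 120 118 121 122 117 109 106 108 108 102 102 109 105 104 105 107 108
 112 112 114 113]
297 [60 57 59 58 60 70 88 98 96 97 95 93 97 91 93 94 91 76 58 57 60 60]
```

Pointer and flange lie 170.7 mm apart (171 expected), so the scale is right. The rider is at gauge x ≈ 13.3, so the draw is about 36.7 mm. The grip point is about (573, 14.3, 70). I move above it.

>>> send_rows(increments=[{"jaw":1,"dp":[-0.093,-0.002,0.0],"rotation":[0,0,0.003]},{"jaw":1,"dp":[-0.093,-0.002,0.09],"rotation":[0,0,0.003]},{"jaw":1,"dp":[-0.093,-0.002,0.185],"rotation":[0,0,0.003]},{"jaw":1,"dp":[-0.093,-0.002,0.185],"rotation":[0,0,0.003]},{"jaw":1,"dp":[-0.093,-0.002,0.185],"rotation":[0,0,0.003]},{"jaw":1,"dp":[-0.093,-0.002,0.185],"rotation":[0,0,0.003]}])

```text
clock: 3.25
tcp_pos: [574.0, 12.8, 122.0]
ee_rot: [-3.141, -0.002, -0.251]
force: [-0.1, 0.1, 0.5]
finger_gap: 0.999
grip_force: 0.0
```

Run:
```python
from h import *
from rig import bot
s=bot.sense(); t,r=s["tcp_pos"],s["ee_rot"];print(t,r)
im=eyes.capture("wrist"); cv2.imwrite("pics/w2.png",im);np.savez("w2.npz",t=t,r=r)
from rig import spot_in
print(spot_in("wrist","knob"))
```

```text
[573.97800469  12.76977212 121.95711837] [-3.14123563e+00 -2.14893215e-03 -2.51488067e-01]
[{'centre': [272.9, 221.7], 'conf': 0.74}]
```

View pics/w2.png

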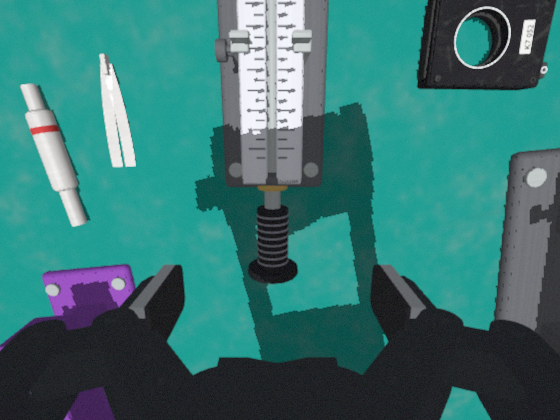

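Knob neck at (272,236), flange at (273,270), centred between the fingers. Rider blades are at (239,41) and (302,41). I descend.

Run:
```python
from h import *
w=np.load("w2.npz");t,r=w["t"],w["r"]
for uv,z in(((272,236),74),((273,269),70),((239,41),101),((302,41),101)):
    P=wray(t,r,uv,z);d=P-t;a=r[2];print(P.round(1),"tool xy",(np.cos(a)*d[0]+np.sin(a)*d[1]).round(1),(np.sin(a)*d[0]-np.cos(a)*d[1]).round(1))
```

```text
[575.3  14.1  74. ] tool xy 1.0 -1.6
[550.9  19.8  70. ] tool xy -24.1 -1.1
[682.1   1.8 101. ] tool xy 107.4 -16.2
[674.8 -26.8 101. ] tool xy 107.5 13.3
```

>>> send_rows(increments=[{"jaw":1,"dp":[0,-0.002,0.05],"rotation":[0,0,0]},{"jaw":1,"dp":[0,-0.002,0.09],"rotation":[0,0,0]},{"jaw":1,"dp":[0,-0.002,0.118],"rotation":[0,0,0]},{"jaw":1,"dp":[0,-0.002,0.118],"rotation":[0,0,0]},{"jaw":1,"dp":[0,-0.002,0.118],"rotation":[0,0,0]}])

```text
clock: 3.85
tcp_pos: [574.2, 14.7, 50.9]
ee_rot: [-3.141, -0.002, -0.25]
force: [-0.5, 0.0, 0.2]
finger_gap: 1.003
grip_force: 0.0
```

>>> send_rows(increments=[{"jaw":0,"dp":[0,0,0],"rotation":[0,0,0]},{"jaw":-0.3,"dp":[0,0,0],"rotation":[0,0,0]},{"jaw":-0.4,"dp":[0,0,0],"rotation":[0,0,0]},{"jaw":-0.45,"dp":[0,0,0],"rotation":[0,0,0]},{"jaw":-0.5,"dp":[0,0,0],"rotation":[0,0,0]},{"jaw":-0.55,"dp":[0,0,0],"rotation":[0,0,0]},{"jaw":-0.6,"dp":[0,0,0],"rotation":[0,0,0]},{"jaw":-0.7,"dp":[0,0,0],"rotation":[0,0,0]}], grip_force=25)

```text
clock: 4.65
tcp_pos: [573.5, 16.1, 50.1]
ee_rot: [-3.139, -0.001, -0.251]
force: [0.1, 5.9, 3.8]
finger_gap: 0.227
grip_force: 24.3
```

>>> send_rows(increments=[{"jaw":-1,"dp":[0,0,0],"rotation":[0,0,0]},{"jaw":-1,"dp":[0,0,0],"rotation":[0,0,0]},{"jaw":-1,"dp":[0,0,0],"rotation":[0,0,0]},{"jaw":-1,"dp":[0,0,0],"rotation":[0,0,0]}])

```text
clock: 5.05
tcp_pos: [573.5, 16.1, 50.0]
ee_rot: [-3.139, -0.001, -0.251]
force: [0.4, 6.5, 3.9]
finger_gap: 0.223
grip_force: 24.3
```

>>> send_rows(increments=[{"jaw":-1,"dp":[-0.003,-0.002,0],"rotation":[0,0,0]},{"jaw":-1,"dp":[-0.006,-0.002,0],"rotation":[0,0,0]},{"jaw":-1,"dp":[-0.01,-0.002,0],"rotation":[0,0,0]},{"jaw":-1,"dp":[-0.014,-0.002,0],"rotation":[0,0,0]},{"jaw":-1,"dp":[-0.018,-0.002,0],"rotation":[0,0,0]},{"jaw":-1,"dp":[-0.022,-0.002,0],"rotation":[0,0,0]},{"jaw":-1,"dp":[-0.026,-0.002,0],"rotation":[0,0,0]},{"jaw":-1,"dp":[-0.03,-0.002,0],"rotation":[0,0,0]}])

```text
clock: 5.85
tcp_pos: [556.6, 20.5, 50.0]
ee_rot: [-3.141, -0.002, -0.251]
force: [4.6, 1.1, 4.5]
finger_gap: 0.225
grip_force: 24.8
```

>>> send_rows(increments=[{"jaw":-1,"dp":[-0.004,0,0],"rotation":[0,0,0]},{"jaw":-1,"dp":[-0.008,0,0],"rotation":[0,0,0]},{"jaw":-1,"dp":[-0.012,0,0],"rotation":[0,0,0]},{"jaw":-1,"dp":[-0.016,0,0],"rotation":[0,0,0]},{"jaw":-1,"dp":[-0.02,0,0],"rotation":[0,0,0]},{"jaw":-1,"dp":[-0.023,0,0],"rotation":[0,0,0]},{"jaw":-1,"dp":[-0.025,0,0],"rotation":[0,0,0]},{"jaw":-1,"dp":[-0.025,0,0],"rotation":[0,0,0]}])

```text
clock: 6.65
tcp_pos: [542.2, 24.1, 50.0]
ee_rot: [-3.141, -0.002, -0.251]
force: [4.7, 2.1, 4.1]
finger_gap: 0.225
grip_force: 24.8
```

Run:
```python
from h import *
from rig import bot
s=bot.sense(); t,r=s["tcp_pos"],s["ee_rot"];print(t,r,s["force"],s["clock"])
np.savez("w3.npz",t=t,r=r)
im=eyes.capture("wrist"); cv2.imwrite("pics/w3.png",im)
im2=eyes.capture("top"); cv2.imwrite("pics/top3.png",im2)
a=im[0:100,210:350]; 
b=cv2.resize(im2[145:255,270:350],None,fx=5,fy=5,interpolation=cv2.INTER_CUBIC)
a=cv2.resize(a,(400,286),interpolation=cv2.INTER_CUBIC)
o=np.zeros((550,800,3),np.uint8);o[:286,:400]=a;o[:,400:]=b[:,:400];cv2.imwrite("pics/c3.png",o)
```

```text
[542.20051106  24.12924262  49.99758584] [-3.14100355e+00 -2.12566110e-03 -2.50585281e-01] [4.67185563 2.12253825 4.05364932] 6.65
```

View pics/c3.png

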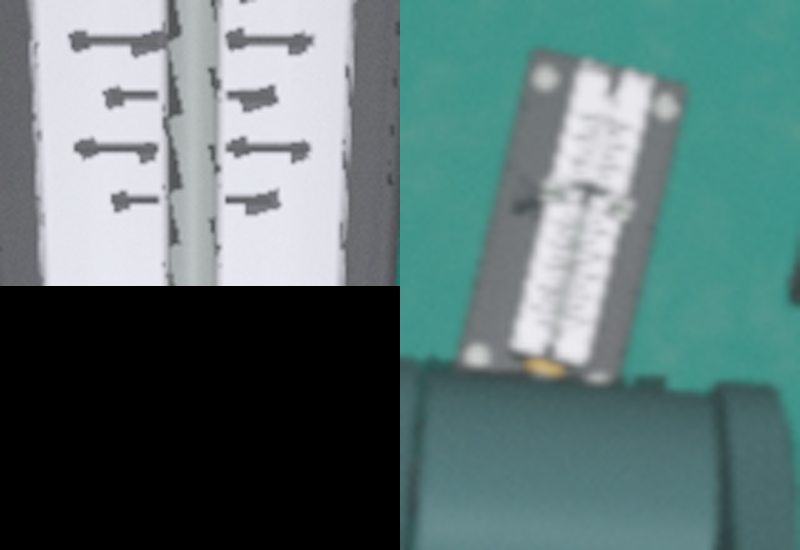

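Left: the wrist view no longer reaches the pointer or rider. Right (top camera): pointer at crop (588,190), blade midpoint at about (588,199), so about 4 mm remain, which agrees with TCP travel of 32.3 against 36.7.

>>> send_rows(increments=[{"jaw":-1,"dp":[-0.002,0,0],"rotation":[0,0,0]},{"jaw":-1,"dp":[-0.004,0,0],"rotation":[0,0,0]},{"jaw":-1,"dp":[-0.006,0,0],"rotation":[0,0,0]},{"jaw":-1,"dp":[-0.007,0,0],"rotation":[0,0,0]},{"jaw":-1,"dp":[-0.007,0,0],"rotation":[0,0,0]},{"jaw":-1,"dp":[-0.007,0,0],"rotation":[0,0,0]}])

```text
clock: 7.35
tcp_pos: [538.4, 25.1, 50.0]
ee_rot: [-3.141, -0.002, -0.251]
force: [4.5, 2.3, 3.9]
finger_gap: 0.224
grip_force: 24.8
```

Run:
```python
from h import *
from rig import bot
s=bot.sense(); print(s["tcp_pos"],s["force"],s["clock"])
T=np.mean([eyes.capture("top").astype(float) for _ in range(4)],0).astype(np.uint8)
S=eyes.capture("scene"); cv2.imwrite("pics/top4.png",T); cv2.imwrite("pics/scene4.png",S)
w2=cv2.imread("pics/w2.png")
o=np.zeros((560,800,3),np.uint8)
o[:400,:400]=cv2.resize(T[163:203,280:320],(400,400),interpolation=cv2.INTER_CUBIC)
o[:400,400:]=cv2.resize(S[170:220,245:295],(400,400),interpolation=cv2.INTER_CUBIC)
o[400:,:560]=cv2.resize(w2[25:60,210:350],(560,140),interpolation=cv2.INTER_CUBIC)
cv2.imwrite("pics/c4.png",o)
```

```text
[538.3576542   25.1142651   49.97578552] [4.50549402 2.26415741 3.93614879] 7.35Traceback (most recent call last):
  File "<stdin>", line 10, in <module>
ValueError: could not broadcast input array from shape (140,560,3) into shape (160,560,3)
```

Run:
```python
from h import *
T=cv2.imread("pics/top4.png");S=cv2.imread("pics/scene4.png");w2=cv2.imread("pics/w2.png")
o=np.zeros((540,800,3),np.uint8)
o[:400,:400]=cv2.resize(T[163:203,280:320],(400,400),interpolation=cv2.INTER_CUBIC)
o[:400,400:]=cv2.resize(S[170:220,245:295],(400,400),interpolation=cv2.INTER_CUBIC)
o[400:,:560]=cv2.resize(w2[25:60,210:350],(560,140),interpolation=cv2.INTER_CUBIC)
cv2.imwrite("pics/c4.png",o)
```

```text
(no output)
```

View pics/c4.png

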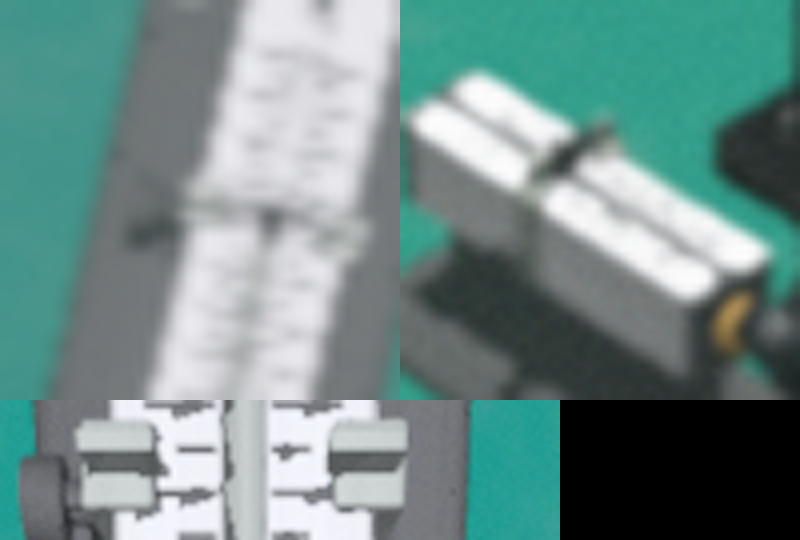

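Run:
```python
from h import *
w=np.load("w2.npz");t,r=w["t"],w["r"];a=-.249;u=np.array([np.cos(a),np.sin(a)])
o=np.array([716.9,-22.4])-50*u
fl=wray(t,r,(273,269),70)[:2]
for n,row,z in(("top front edge",37.2,102),("base front",43.6,89),("block front",51.3,89)):
    P=wray(t,r,(271,row),z)[:2];print(n,(u@(P-o)).round(1),"vs flange",(u@(P-fl)-121).round(1))
```

```text
top front edge 11.6 vs flange 12.0
base front 11.9 vs flange 12.2
block front 8.4 vs flange 8.7
```

The second estimate puts the rider at 13.2, so the draw should be 36.8 mm; travel is 36.3 mm and both views show the pointer in line with the blades. Now I hold it there.

>>> send_rows(increments=[{"jaw":-1,"dp":[0,0,0],"rotation":[0,0,0]},{"jaw":-1,"dp":[0,0,0],"rotation":[0,0,0]},{"jaw":-1,"dp":[0,0,0],"rotation":[0,0,0]},{"jaw":-1,"dp":[0,0,0],"rotation":[0,0,0]},{"jaw":-1,"dp":[0,0,0],"rotation":[0,0,0]},{"jaw":-1,"dp":[0,0,0],"rotation":[0,0,0]},{"jaw":-1,"dp":[0,0,0],"rotation":[0,0,0]},{"jaw":-1,"dp":[0,0,0],"rotation":[0,0,0]}])

```text
clock: 8.4
tcp_pos: [538.4, 25.1, 50.0]
ee_rot: [-3.141, -0.002, -0.251]
force: [4.9, 1.6, 4.7]
finger_gap: 0.224
grip_force: 24.8
```

>>> send_rows(increments=[{"jaw":-1,"dp":[0,0,0],"rotation":[0,0,0]},{"jaw":-1,"dp":[0,0,0],"rotation":[0,0,0]},{"jaw":-1,"dp":[0,0,0],"rotation":[0,0,0]},{"jaw":-1,"dp":[0,0,0],"rotation":[0,0,0]},{"jaw":-1,"dp":[0,0,0],"rotation":[0,0,0]},{"jaw":-1,"dp":[0,0,0],"rotation":[0,0,0]},{"jaw":-1,"dp":[0,0,0],"rotation":[0,0,0]},{"jaw":-1,"dp":[0,0,0],"rotation":[0,0,0]}])

```text
clock: 9.2
tcp_pos: [538.4, 25.1, 50.0]
ee_rot: [-3.141, -0.002, -0.251]
force: [5.0, 1.4, 4.3]
finger_gap: 0.223
grip_force: 24.8
```

>>> send_rows(increments=[{"jaw":-1,"dp":[0,0,0],"rotation":[0,0,0]},{"jaw":-1,"dp":[0,0,0],"rotation":[0,0,0]},{"jaw":-1,"dp":[0,0,0],"rotation":[0,0,0]},{"jaw":-1,"dp":[0,0,0],"rotation":[0,0,0]},{"jaw":-1,"dp":[0,0,0],"rotation":[0,0,0]},{"jaw":-1,"dp":[0,0,0],"rotation":[0,0,0]},{"jaw":-1,"dp":[0,0,0],"rotation":[0,0,0]},{"jaw":-1,"dp":[0,0,0],"rotation":[0,0,0]}])

```text
clock: 10.0
tcp_pos: [538.4, 25.1, 50.0]
ee_rot: [-3.141, -0.002, -0.251]
force: [5.7, 2.1, 4.2]
finger_gap: 0.223
grip_force: 24.8
```

```bash
python3 -c "
from rig import bot
s=bot.sense();print(s['tcp_pos'],s['force'],s['grip_force'],s['clock']);print(bot.hand_in())"
```

```text
[538.38544676  25.10766258  49.98996635] [5.67311545 2.14975187 4.15647325] 24.78899359703064 10.0
the job is handed in; nothing more can be done
None
```

I drew the small grey gauge's rod out about 36.3 mm (the rider measured at 36.8 mm), held it there for over 2 s at about 25 N a finger, and handed it in at 10 s still gripped; the hand-in returned no verdict.

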